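# Load the post-cure turntable, index it to the lamp and clamp it

### The job

Leaving the red cam lever shut, stand every 3D print from the bench upright on the white pad of the turntable. Then flip the red lever up to its open position, turn the turntable a quarter turn clockwise (seen from above) by its yellow post until it clicks with the pad facing the lamp, screw the yellow wing nut clockwise until it comes up against its stop, and flip the lever fully down shut again. All the prints must end standing on the pad, and the filament spool and the cup must be left where they are.

Things in the scene. Friction and masses are not known exactly. Their poses are not given: they have to be found in the camera images.
- plate_axis (a point): Point on the turntable's axis at the height of its top surface. The turntable is a dark steel disc, 320 mm diameter, 12 mm thick, top 55 mm above the bench, on a fixed white base (330 x 540 mm, 30 mm high). The axes of this frame are the base's: y points to the lamp, -y to the lever and nut, z up; at the start the pad lies on the -x side.
- lamp (a point): Centre of the lamp's violet window. The lamp is a fixed black box, 270 mm long, reaching 180 mm above the bench, its face 255 mm from the turntable axis.
- plate (a joint): Turntable angle in rad, growing clockwise seen from above: 0 at the start (pad on the robot's side), pi/2 with the pad facing the lamp. Spring detents every quarter turn pull it in over the last 3 degrees or so; elsewhere it stays where it is left. The post needs up to about 8 N to leave a detent. While the lever is shut a pin locks the plate. Limits -1.9 and 1.9.
- pad (a point): Centre of the white pad on the turntable, on its top surface. The pad is a thin rectangle, 80 mm along this frame's x (which points from the pad to the turntable axis, 60 mm away) and 210 mm along its y; z up. Turns with the plate.
- handle (a point): Middle of the yellow upright post by which the turntable is turned: 22 mm diameter, from the plate's top surface to 50 mm above it; this point is 30 mm above the plate's top, 135 mm from the turntable axis. It moves in a circle about plate_axis.
- lever (a joint): Red cam lever angle in rad: 0 shut (lying level, pointing away from the turntable), 1.6 fully open (upright). Stiff pivot (about 2 N at the tip), stays where it is left. Open from about 1.2 on.
- lever_hinge (a point): Point on the lever's pivot, a level axis along this frame's x. Frame fixed to the base: y points to the turntable, z up. The shut lever points along -y and opens by rising from -y to z.
- lever_tip (a point): Grip point in the middle of the lever, 75 mm from the pivot. The lever is a red bar 16 mm wide (along the pivot axis), 10 mm thick, ending 100 mm from the pivot; shut, it lies 80 mm above the bench with free space beneath.
- nut (a joint): Wing nut angle in rad, growing clockwise seen from above as it tightens; starts slack between 0 and 0.5 and meets a firm stop at 1.3. Turning it needs about 0.06 N m; it stays where it is left.
- nut_grip (a point): Centre of the yellow wing nut's grip, on its vertical axis, 84 mm above the bench. The wings are one straight upright blade 64 mm long (along this frame's x, which turns with the nut), 11 mm thick (along y), reaching 10 mm above this point and 16 mm below it (a 30 mm hub in the middle).
- pineapple_center (a point): Yellow printed pineapple with green leaves, loose: round, 58 mm diameter, 72 mm high (touchable as a plain cylinder, foot heavy), about 90 g. Point at its centre, half-way up; z is its upright axis. May be absent (None).
- vase_center (a point): Red printed vase, loose: round, 58 mm diameter, 70 mm high (touchable as a plain cylinder, foot heavy), about 80 g. Point at its centre, half-way up; z is its upright axis. May be absent (None).
- orb_center (a point): Blue fluted round bauble with a flat foot, loose: 60 mm diameter, 62 mm high (touchable as a plain cylinder, foot heavy), about 90 g. Point at its centre, half-way up; z is its upright axis. May be absent (None).
- tower_center (a point): Orange printed castle tower, loose: 54 x 54 mm square, 70 mm high, foot heavy, about 100 g. Point at its centre, half-way up; x and y along its sides, z is its upright axis. May be absent (None).
- spool: Bystander: filament spool lying flat, 150 mm diameter, 52 mm high, black with violet filament; origin under its centre. Leave alone.
- cup: Bystander: red plastic cup, 80 mm diameter, 95 mm high; origin under its centre. Leave alone.
Things that resemble listed ones, but are neither listed nor needed, are in the scene too. What is shaped like the part that bears vase_center but turquoise is not meant.

How it is judged (in metres and radians):
On the way, in this order (a step that is already met when the one before it is completed fails the run):
1. every print stands upright, released, on the white pad, with the lever still shut and the pad still on the loading side (x of pineapple_center in the frame of pad between -0.043 and 0.043 m and y of pineapple_center in the frame of pad between -0.108 and 0.108 m and z of pineapple_center in the frame of pad between 0.028 and 0.044 m and angle between each of pineapple_center, vase_center, orb_center, tower_center's own z axis and vertical below 0.15 rad and x of vase_center in the frame of pad between -0.043 and 0.043 m and y of vase_center in the frame of pad between -0.108 and 0.108 m and z of vase_center in the frame of pad between 0.027 and 0.043 m and x of orb_center in the frame of pad between -0.043 and 0.043 m and y of orb_center in the frame of pad between -0.108 and 0.108 m and z of orb_center in the frame of pad between 0.023 and 0.039 m and x of tower_center in the frame of pad between -0.043 and 0.043 m and y of tower_center in the frame of pad between -0.108 and 0.108 m and z of tower_center in the frame of pad between 0.027 and 0.043 m and contact force between each of pineapple, vase, orb, tower and the fingers below 0.2 N and value of joint plate between -0.06 and 0.06 rad and value of joint lever below 0.2 rad), for 0.2 s.
2. the lever is flipped open (value of joint lever above 1.2 rad), for 0.2 s.
3. with the lever open, the turntable is turned a quarter turn clockwise into its detent (value of joint plate between 1.5108 and 1.6308 rad and value of joint lever above 1 rad), for 0.2 s.
4. with the lever open and the turntable in that detent, the wing nut is screwed up to its stop (all of step 3 and value of joint nut above 1.2 rad), for 0.2 s.
5. the lever is flipped shut, the turntable still in its detent (value of joint plate between 1.5108 and 1.6308 rad and value of joint nut above 1.2 rad and value of joint lever below 0.12 rad), for 0.2 s.
At the end, for the whole second after the job is handed in: Every print present stands upright (within 0.15 rad) and still with its centre over the white pad (within 3 mm past its edge), resting on it; turntable at a quarter turn clockwise within 0.06 rad; wing nut within 0.1 rad of its stop; lever shut within 0.12 rad (all of step 5 and x of pineapple_center in the frame of pad between -0.043 and 0.043 m and y of pineapple_center in the frame of pad between -0.108 and 0.108 m and z of pineapple_center in the frame of pad between 0.028 and 0.044 m and angle between each of pineapple_center, vase_center, orb_center, tower_center's own z axis and vertical below 0.15 rad and x of vase_center in the frame of pad between -0.043 and 0.043 m and y of vase_center in the frame of pad between -0.108 and 0.108 m and z of vase_center in the frame of pad between 0.027 and 0.043 m and x of orb_center in the frame of pad between -0.043 and 0.043 m and y of orb_center in the frame of pad between -0.108 and 0.108 m and z of orb_center in the frame of pad between 0.023 and 0.039 m and x of tower_center in the frame of pad between -0.043 and 0.043 m and y of tower_center in the frame of pad between -0.108 and 0.108 m and z of tower_center in the frame of pad between 0.027 and 0.043 m and linear speed of each of pineapple, vase, orb, tower below 0.02 m/s); the robot touches nothing.
It fails at once if the spool is disturbed (moved over 40 mm) (distance of spool from where it was at the start of the episode above 0.04 m).
It fails at once if the cup is disturbed (moved over 40 mm) (distance of cup from where it was at the start of the episode above 0.04 m).
Of pineapple, vase, orb, tower only 2 to 3 are there at a start; the rules pass over those that are not, and their reading is None.
At some moment in a run one of pineapple, vase, orb, tower may be knocked a few centimetres aside while the robot is not near it.
It also fails if it takes over 208 s, if anything falls off the work surface, if the arm or the gripper's body presses on something with over 40 N, if the wrist force passes 120 N, or if a joint passes its speed limit or range.

### The arm

A 6-joint arm with a two-finger parallel gripper is mounted at the origin on the work surface. World frame = base frame: x ahead of the robot, y to its left, z up, the work surface at z = 0. Lengths are in m, angles in degrees, forces in N, time in s.
With the tool pointing down it reaches from about 0.4 to 0.825 m from the base axis. Payload 7 kg.
Tool frame: the origin (TCP) lies midway between the tips of the shut fingers; the grasp point (between the pads) lies 19 mm behind it; y points along the fingers, z is the direction in which the jaws open and shut, and the axes are right-handed (so a half turn about y gives the same grasp; the last joint's range is limited). The gripper opens to 88 mm and grips with 3 to 60 N. Pads are 19 mm wide; open, the fingers measure 130 mm over their backs; the gripper's body (78 mm by 193 mm) begins 47 mm behind the grasp point.
Start: joints at [85.205, 20.546, 0.682, 0, -70.136, -16.507], TCP at [0.245, 0.629, 0.227] pointing down, gripper open.
Joint ranges: [-176.03, 176.03], [-82.01, 121.73], [-58.28, 71.71], [-173.87, 95.51], [-174.79, -0.11], [-173.66, 173.66]. Speed limits (degrees/s): [136.94, 136.94, 172.46, 180, 180, 180].

### API

Orientations are given as [roll, pitch, yaw] about the fixed x, y, z axes, in that order (R = Rz(yaw) Ry(pitch) Rx(roll)).
In Python, from plant import ctrl gives the robot as it stands.
- The arm moves only by the tool step_arm, never from a script. Its argument "rows" is a list that holds one entry, the list of rows, each a list of 7 numbers: the gripper command: -1 is shut, 1 is fully open, values between are in proportion, then the shift along the world's x, y, z in cm, then the turn, a rotation vector about the world's x, y, z in degrees. In form: [[[fingers, tx, ty, tz, rx, ry, rz], ...]]. A call has 1 to 12 rows; each row shifts and turns the commanded pose from where the row before left it; what a row does not reach is not made up. A row lasts 1/8 s, in which the tool goes at most 62.5 mm and 10.7 degrees, less where a joint would pass 70% of its speed; a pose out of reach is approached as far as the arm can. A call is refused whole if a number of a shift passes 6.25 or a number of a turn 10.7, either way. A call with a gripper value outside its range is refused whole. The fingers move at their own pace and stop on an object; the grip force is fixed at half the most. Time passes only in rows, so rows that do not move let the fingers close. It gives the time, the measured TCP pose, the force and the opening at its end, in the units of the state.
- ctrl.get_obs(): the state, without advancing time (a new reading comes with each control period).
- ctrl.snapshot(name): name is "scene" or "side" or "wrist"; returns the picture (400x640x3 uint8, blue, green, red); there is no depth.
- ctrl.camera_params(name): a dict with "vertical_fov" (degrees; the focal length in pixels is half the picture's height over the tangent of half this angle, whatever the lens; pixels are square), "cx", "cy" (the principal point, pixels), "k1" (the pictures are not rectified: a ray, as slopes to the right and down, at radius r is drawn at 1 + k1 r^2 times it, then the intrinsics apply), "rvec" (rotation vector, rad) and "tvec" (3), from world to camera coordinates, as OpenCV has them. Camera axes: x right, y down, z forward; pixel columns grow to the right and rows downward; lengths in m; the calibration is good to about 2 mm. A picture is of the moment at which its call begins: read the wrist's pose just before it. camera_params takes no time and is no camera call; for the wrist camera it gives the pose at the moment of the call.
- ctrl.close_job(): hands the job in, once; it reports no verdict.
The state is a dict: "clock": time; "joint_pos": joint angles; "qvel": joint speeds; "tau": joint torques, N m; "tool_pos": TCP position; "orientation": TCP orientation; "force": force on the tool from outside, world axes, zero at the start; "moment": the same for the moment, N m; "opening": finger opening in m.
Only numpy, scipy, OpenCV 4.12 (cv2) and the standard library are available. Lean on these libraries where they do the work, as an engineer would, in place of code of your own. Each camera call takes 0.05 s, during which the arm holds its last target. There are 200 camera calls.

## Working session

There is one attempt and no reset: what is moved stays moved. The work goes in short steps, Python scripts to look and compute and a tool call to move; the robot and the scene stay as the last step left them, time stands still between calls to the robot, and variables do not carry over. Pictures are saved under pics/ and viewed, about 12 in all and at most 16, crops included, and the job is handed in when it is done.

Besides the shell and the picture viewer there is one more tool, called after "Call:" by a JSON object that holds its "api" and its "payload". step_arm: Moves the arm, as the interface text tells. Its arguments: {"type":"object","properties":{"rows":{"type":"array"}},"required":["rows"]}

```bash
mkdir -p pics; cat > h.py <<'E'
import numpy as np, cv2
from plant import ctrl
def snap(n,f):
    p=ctrl.camera_params(n); im=ctrl.snapshot(n); cv2.imwrite('pics/'+f,im); np.save('pics/'+f+'.npy',np.array(p,dtype=object),allow_pickle=True); return im,p
def load(f): return cv2.imread('pics/'+f), np.load('pics/'+f+'.npy',allow_pickle=True).item()
def K(p): 
    f=200/np.tan(np.radians(p['vertical_fov'])/2); return f
def ray(p,u,v):
    f=K(p); d=np.array([(u-p['cx'])/f,(v-p['cy'])/f]); s=d.copy()
    for _ in range(30): s=d/(1+p['k1']*(s@s))
    R=cv2.Rodrigues(np.array(p['rvec'],float))[0]; t=np.array(p['tvec'],float).ravel()
    return -R.T@t, R.T@np.array([s[0],s[1],1])
def onz(p,u,v,z):
    o,d=ray(p,u,v); return o+d*(z-o[2])/d[2]
def proj(p,P):
    R=cv2.Rodrigues(np.array(p['rvec'],float))[0]; c=R@np.array(P,float)+np.array(p['tvec'],float).ravel()
    s=c[:2]/c[2]; s=s*(1+p['k1']*(s@s)); return s*K(p)+[p['cx'],p['cy']]
def blobs(im,lo,hi,amin=60):
    h=cv2.cvtColor(im,cv2.COLOR_BGR2HSV); m=cv2.inRange(h,np.array(lo),np.array(hi))
    n,l,s,c=cv2.connectedComponentsWithStats(m)
    return [(s[i].tolist(),c[i].round(1).tolist()) for i in range(1,n) if s[i][4]>=amin],m
E
python3 - <<'E'
from h import *
for n in ['scene','side','wrist']:
    im,p=snap(n,n+'0.png'); print(n,{k:np.round(v,3).tolist() for k,v in p.items()}); print(ray(p,320,200)[0])
print(ctrl.get_obs())
a=[cv2.imread(f'pics/{n}0.png') for n in ('scene','side')]
cv2.imwrite('pics/a.png',cv2.resize(np.vstack(a),(0,0),fx=.75,fy=.75))
E
```

```text
scene {'vertical_fov': 53.234, 'cx': 323.311, 'cy': 205.93, 'k1': -0.059, 'rvec': [2.303, 1.299, -0.381], 'tvec': [-0.262, -0.342, 1.615]}
[ 1.11520224 -0.34641612  1.19634079]
side {'vertical_fov': 48.312, 'cx': 313.265, 'cy': 203.787, 'k1': -0.036, 'rvec': [2.381, -0.361, 0.144], 'tvec': [-0.518, 0.173, 1.107]}
[ 0.3074183  -0.74217838  0.93737832]
wrist {'vertical_fov': 63.32, 'cx': 320.165, 'cy': 199.598, 'k1': 0.022, 'rvec': [-1.671, 2.447, 0.346], 'tvec': [0.675, -0.034, 0.389]}
[0.31513192 0.60116531 0.38341288]
{'clock': 0.15, 'joint_pos': array([ 8.52019933e+01,  2.05790896e+01,  6.45060680e-01, -1.10975190e-02,
       -7.01361057e+01, -1.65076659e+01]), 'qvel': array([-0.02493609, -0.04692194,  0.1703588 , -0.00300783,  0.01436073,
       -0.03557532]), 'tau': array([-1.76608337e-03, -5.83273888e+01,  2.93293029e+01,  7.00125083e+00,
        8.87717411e-03, -1.03141999e-04]), 'tool_pos': array([0.24516057, 0.62850719, 0.22587616]), 'orientation': array([-8.99297915e+01,  9.92580353e-03,  1.58690556e+02]), 'force': array([-0.0371483 ,  0.51730069, -0.51013406]), 'moment': array([-0.00645211,  0.00374369,  0.00462383]), 'opening': 0.08756787788011013}
```

View pics/scene0.png

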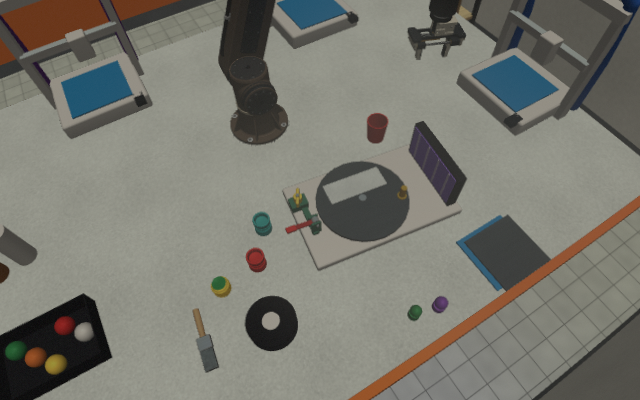

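View pics/side0.png

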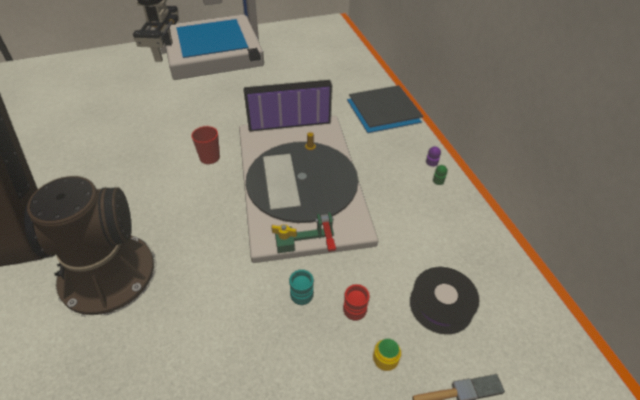

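Scene view: red vase at (256,260), pineapple at (220,286), turquoise decoy vase at (262,223), cup at (376,127) (red, a bystander), balls in the bin at (65,325) and (36,357), spool at (272,322). The side view shows the vase at (356,302) and the pineapple at (388,352). There is no orb or tower. Next I measure by ray casting.

```bash
python3 - <<'E'
from h import *
rng={'red':((170,90,60),(179,255,255)),'red2':((0,120,60),(6,255,255)),'yel':((18,110,90),(34,255,255)),'green':((45,80,40),(75,255,255)),'purple':((120,40,40),(150,255,255))}
for n in ['scene','side']:
    im,p=load(n+'0.png')
    for k,(lo,hi) in rng.items():
        b,m=blobs(im,lo,hi,25)
        for s,c in b: print(n,k,s,c,onz(p,*c,.035).round(3)[:2])
    # pad: bright low sat
    h=cv2.cvtColor(im,cv2.COLOR_BGR2HSV)
    cx,cy=(355,184) if n=='scene' else (281,182)
    print('pad hsv',h[cy,cx],'plate',h[cy+25,cx+ (0 if n=='scene' else 40)], 'base',h[245,325] if n=='scene' else h[235,262])
    # disc: dark
    m=cv2.inRange(h[:,:,2],0,100); 
    seed=(365,225) if n=='scene' else (325,190)
    nn,l=cv2.connectedComponents(m); lab=l[seed[1],seed[0]]; q=(l==lab).astype(np.uint8)
    c=max(cv2.findContours(q,0,2)[0],key=cv2.contourArea); print('disc bb',cv2.boundingRect(c))
    w=np.array([onz(p,*x[0],.055)[:2] for x in cv2.convexHull(c)],float); 
    (cc,r)=cv2.minEnclosingCircle(w.astype(np.float32)); print('disc',cc,r)
E
python3 - <<'E'
from h import *
a,_=load('scene0.png'); b,_=load('side0.png')
a=cv2.resize(a[150:310,200:420],(0,0),fx=3,fy=3,interpolation=2)[:480]
b=cv2.resize(b[110:380,190:450],(0,0),fx=2.2,fy=2.2,interpolation=2)
cv2.imwrite('pics/c1.png',a); cv2.imwrite('pics/c2.png',b)
E
```

```text
scene red2 [367, 114, 21, 15, 55] [375.3, 124.0] [0.283 0.373]
scene red2 [286, 220, 26, 13, 116] [297.7, 226.4] [ 0.523 -0.107]
scene red2 [246, 248, 20, 24, 362] [255.8, 259.4] [ 0.557 -0.278]
scene red2 [54, 316, 20, 19, 291] [63.7, 325.0] [ 0.452 -0.871]
scene yel [401, 185, 6, 6, 25] [403.6, 187.8] [0.581 0.285]
scene yel [293, 188, 9, 17, 72] [297.1, 196.9] [ 0.42  -0.052]
scene yel [211, 277, 20, 20, 166] [222.5, 289.5] [ 0.595 -0.41 ]
scene yel [45, 355, 20, 19, 295] [54.3, 363.8] [ 0.551 -0.922]
scene green [212, 276, 13, 14, 137] [218.2, 282.7] [ 0.568 -0.412]
scene green [409, 305, 13, 14, 117] [415.4, 311.6] [0.953 0.05 ]
scene green [5, 341, 21, 20, 325] [15.0, 350.2] [ 0.453 -1.021]
scene purple [33, 62, 17, 23, 99] [41.4, 72.2] [-0.788 -0.725]
scene purple [410, 127, 46, 75, 1143] [432.2, 164.7] [0.554 0.436]
scene purple [432, 297, 16, 16, 188] [439.6, 304.2] [0.973 0.126]
pad hsv [ 33  16 141] plate [70 12 64] base [ 19  27 151]
disc bb (316, 161, 93, 81)
disc (0.5517696738243103, 0.12560220062732697) 0.1611194759607315
side red2 [192, 127, 26, 36, 668] [205.9, 143.0
[... 305 characters left out ...]
[385.1, 359.3] [ 0.567 -0.422]
side yel [423, 391, 34, 7, 67] [440.1, 394.0] [ 0.643 -0.521]
side green [435, 166, 12, 17, 118] [440.8, 172.6] [0.949 0.048]
side green [298, 231, 20, 7, 81] [307.2, 233.8] [ 0.509 -0.055]
side green [277, 237, 16, 8, 72] [284.7, 241.5] [ 0.447 -0.062]
side green [379, 339, 20, 19, 281] [388.4, 347.7] [ 0.584 -0.401]
side purple [247, 86, 83, 44, 2668] [288.6, 107.3] [0.607 0.49 ]
side purple [427, 147, 14, 19, 192] [433.2, 155.7] [0.963 0.122]
side purple [426, 316, 22, 10, 43] [435.8, 321.8] [ 0.709 -0.377]
pad hsv [ 25  30 164] plate [38 14 72] base [ 16  38 175]
disc bb (246, 137, 112, 116)
disc (0.5244309306144714, 0.09432832896709442) 0.22336149215698242
```

View pics/c1.png

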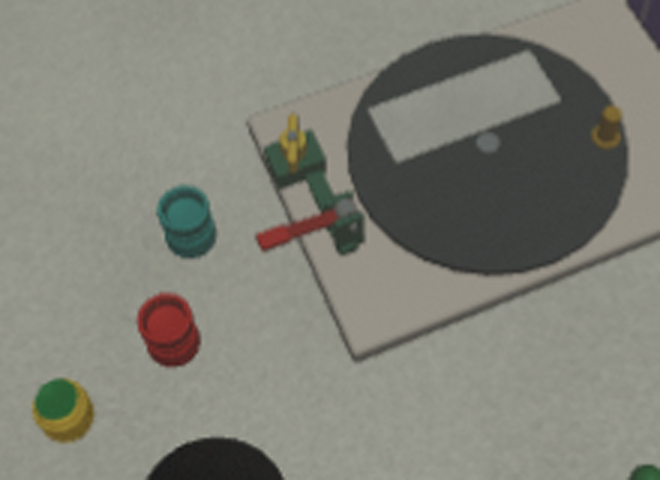

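View pics/c2.png

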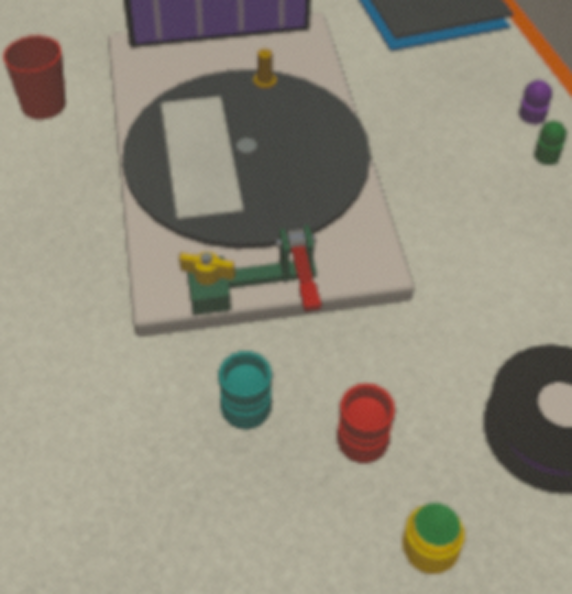

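The crops confirm the red vase and the pineapple (yellow with green top). The turquoise vase is the decoy. The lever is shut, pointing away from the plate, and the post is on the lamp side.

```bash
python3 - <<'E'
from h import *
def tri(a,b):
    A=np.zeros((3,3));y=np.zeros(3)
    for o,d in (a,b):
        d=d/np.linalg.norm(d);M=np.eye(3)-np.outer(d,d);A+=M;y+=M@o
    return np.linalg.solve(A,y)
I={n:load(n+'0.png') for n in('scene','side')}
px={'vase':((255.8,259.4),(355.7,301.3)),'lever':((297.7,226.4),(328.7,236.6)),'nut':((297.1,196.9),(283.9,231.3)),'post':((403.6,187.8),(309.9,142.0)),'axis':((362.5,197.5),(302,176.2))}
pc=[]
for n in('scene','side'):
    im,p=I[n]; m=blobs(im,(18,110,60),(34,255,255))[1]|blobs(im,(35,80,40),(75,255,255))[1]
    q=np.zeros_like(m); q[270:305,205:240]=1 if n=='scene' else 0
    if n=='side': q[335:375,365:410]=1
    x,y,w,h=cv2.boundingRect(cv2.findNonZero((m*q>0).astype(np.uint8))); pc.append((x+w/2-.5,y+h/2-.5)); print(n,'pine',x,y,w,h)
px['pine']=pc
for k,v in px.items():
    print(k,tri(ray(I['scene'][1],*v[0]),ray(I['side'][1],*v[1])).round(4))
for n,seed in(('scene',(355,184)),('side',(281,182))):
    im,p=I[n]; m=(cv2.cvtColor(im,cv2.COLOR_BGR2GRAY)>105).astype(np.uint8)
    l=cv2.connectedComponents(m)[1]; q=(l==l[seed[1],seed[0]]).astype(np.uint8)
    c=max(cv2.findContours(q,0,2)[0],key=cv2.contourArea)
    w=np.array([onz(p,*x[0],.055)[:2] for x in c],np.float32); print(n,'pad',cv2.minAreaRect(w))
    R=cv2.minAreaRect(w)
# lever red pixels direction
im,p=I['scene']
for n in I:
    im,p=I[n]; m=blobs(im,(0,100,40),(8,255,255))[1]; z=np.zeros_like(m)
    if n=='scene': z[215:240,280:318]=1
    else: z[215:255,318:340]=1
    pts=np.argwhere(m*z>0)[:,::-1]; w=np.array([onz(p,*t,.083)[:2] for t in pts],np.float32); print(n,'lever',cv2.minAreaRect(w))
    m=blobs(im,(15,90,50),(34,255,255))[1]; z=np.zeros_like(m)
    if n=='scene': z[180:212,285:308]=1
    else: z[220:242,265:300]=1
    pts=np.argwhere(m*z>0)[:,::-1]; w=np.array([onz(p,*t,.090)[:2] for t in pts],np.float32); print(n,'nut',cv2.minAreaRect(w))
E
```

```text
scene pine 211 276 20 21
side pine 373 339 28 32
vase [ 0.5576 -0.2775  0.0367]
lever [ 0.546  -0.1156  0.0824]
nut [ 0.4462 -0.0633  0.0788]
post [0.6061 0.2556 0.0765]
axis [0.5501 0.1312 0.0566]
pine [ 0.577  -0.4108  0.0265]
scene pad ((0.49034780263900757, 0.13790717720985413), (0.21017055213451385, 0.0798451378941536), 82.36531829833984)
side pad ((0.4886348843574524, 0.13938008248806), (0.2138465940952301, 0.08256088942289352), 82.20289611816406)
scene lever ((0.5462691783905029, -0.11193893849849701), (0.08623800426721573, 0.020061476156115532), 82.78777313232422)
scene nut ((0.4525349736213684, -0.06623167544603348), (0.026499690487980843, 0.07077892124652863), 60.71337890625)
side lever ((0.546286404132843, -0.11193674802780151), (0.08916684240102768, 0.01993934065103531), 81.44978332519531)
side nut ((0.4426824152469635, -0.07379395514726639), (0.04349513724446297, 0.06208021566271782), 72.85457611083984)
```

Call:
{"api": "step_arm", "payload": {"rows": [[[1,2.5,-4.5,2.5,0,0,-9.5],[1,2.5,-4.5,2.5,0,0,-9.5],[1,2.5,-4.5,2.5,0,0,-9.5],[1,1.5,-5,0,0,0,-9.5],[1,1.5,-5,0,0,0,-9.5],[1,1.5,-5,0,0,0,-9.5],[1,1.5,-5,0,0,0,-9.5],[1,1.5,-5,0,0,0,-9.5],[1,1.5,-5,0,0,0,0],[1,1.5,-5,0,0,0,0],[1,1.5,-5,0,0,0,0],[1,1.5,-5,0,0,0,0]]]}}

```text
clock: 1.65
tool_pos: [0.4553, 0.0422, 0.3017]
orientation: [-90.0, -0.0, 82.7]
force: [1.9, 0.3, 0.4]
opening: 0.0874
```

```bash
python3 - <<'E'
from h import *
for n,u,v in (('scene',272,322),('side',446,294)):
    _,p=load(n+'0.png'); print(onz(p,u,v,.05))
for n,u,v,w,h in (('scene',211,276,20,21),('side',373,339,28,32)):
    _,p=load(n+'0.png'); print('pine',onz(p,u+w/2-.5,v+h/2-.5,.036))
E
```

```text
[ 0.76536212 -0.32546791  0.05      ]
[ 0.75740444 -0.32767605  0.05      ]
pine [ 0.58152897 -0.41046709  0.036     ]
pine [ 0.57405327 -0.41395799  0.036     ]
```

Call:
{"api": "step_arm", "payload": {"rows": [[[1,1.7,-5.3,-1.3,0,0,0],[1,1.7,-5.3,-1.3,0,0,0],[1,1.7,-5.3,-1.3,0,0,0],[1,1.7,-5.3,-1.3,0,0,0],[1,1.7,-5.3,-1.3,0,0,0],[1,1.7,-5.3,-1.3,0,0,0],[1,0,0,0,0,0,0],[1,0,0,0,0,0,0]]]}}

```text
clock: 2.65
tool_pos: [0.5568, -0.2743, 0.223]
orientation: [-89.9, -0.0, 82.6]
force: [-0.4, 0.3, -0.1]
opening: 0.0877
```

```bash
python3 - <<'E'
from h import *
print(ctrl.get_obs()['tool_pos'],ctrl.get_obs()['orientation'])
im,p=snap('wrist','w1.png'); print(ray(p,320,200)[0])
for k,lo,hi in(('red',(0,100,40),(8,255,255)),('yel',(18,110,60),(34,255,255)),('grn',(45,80,40),(75,255,255))):
    for s,c in blobs(im,lo,hi,200)[0]: print(k,s,c,onz(p,*c,.06).round(3))
    
E
```

```text
[ 0.55682727 -0.27427703  0.22298465] [-8.99299257e+01 -1.02483938e-02  8.26388475e+01]
[ 0.54759879 -0.34894449  0.38065622]
red [291, 145, 57, 63, 2772] [319.2, 176.8] [ 0.557 -0.28   0.06 ]
red [341, 300, 20, 31, 563] [350.3, 314.6] [ 0.543 -0.116  0.06 ]
yel [250, 7, 62, 70, 1298] [285.4, 48.9] [ 0.572 -0.401  0.06 ]
yel [127, 261, 20, 55, 352] [132.9, 291.9] [ 0.78  -0.177  0.06 ]
yel [496, 261, 18, 55, 391] [507.1, 291.5] [ 0.367 -0.124  0.06 ]
yel [290, 328, 349, 16, 2258] [478.0, 335.7] [ 0.399 -0.07   0.06 ]
grn [254, 11, 48, 53, 1981] [277.9, 37.1] [ 0.577 -0.411  0.06 ]
```

View pics/w1.png

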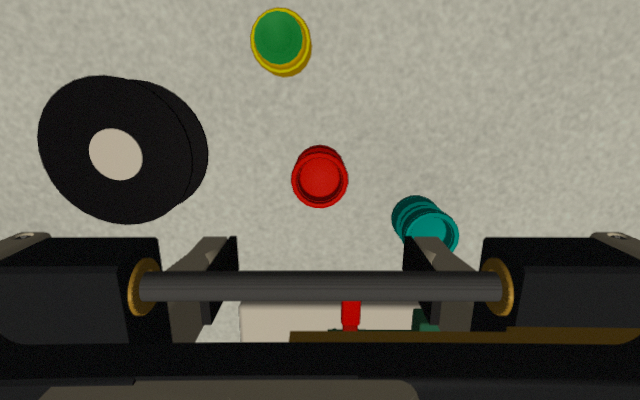

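The wrist view shows the vase rim centred at (320,179), near (0.557,-0.279). The pineapple is at (280,42) and the decoy at (425,228). I descend on the vase.

Call:
{"api": "step_arm", "payload": {"rows": [[[1,0,-0.2,-4,0,0,0],[1,0,-0.2,-4,0,0,0],[1,0,0,-4,0,0,0],[1,0,0,-4,0,0,0],[1,0,0,-3.7,0,0,0],[1,0,0,0,0,0,0],[-1,0,0,0,0,0,0],[-1,0,0,0,0,0,0],[-1,0,0,0,0,0,0],[-1,0,0,0,0,0,0],[-1,0,0,0,0,0,0],[-1,0,0,0,0,0,0]]]}}

```text
clock: 4.2
tool_pos: [0.5577, -0.2782, 0.0277]
orientation: [-90.1, 0.0, 82.7]
force: [-1.5, 2.0, 6.1]
opening: 0.0575
```

Call:
{"api": "step_arm", "payload": {"rows": [[[-1,0,0,4,0,0,0],[-1,0,0,5,0,0,0],[-1,0,0,5,0,0,0],[-1,0,0,4,0,0,0],[-1,-0.8,5.8,0,0,0,0],[-1,-0.8,5.8,0,0,0,0],[-1,-0.8,5.8,0,0,0,0],[-1,-0.8,5.8,0,0,0,0],[-1,-0.8,5.8,0,0,0,0],[-1,-0.7,5.8,0,0,0,0],[-1,-0.7,5.8,0,0,0,0],[-1,-0.7,5.8,0,0,0,0]]]}}

```text
clock: 5.7
tool_pos: [0.4956, 0.1876, 0.2069]
orientation: [-90.0, -0.0, 82.7]
force: [0.5, -0.3, -0.2]
opening: 0.0575
```

Call:
{"api": "step_arm", "payload": {"rows": [[[-1,0,0,0,0,0,0],[-1,0,0,0,0,0,0]]]}}

```text
clock: 5.95
tool_pos: [0.4959, 0.1858, 0.2064]
orientation: [-90.0, 0.0, 82.7]
force: [0.4, -0.7, 0.1]
opening: 0.057
```

Call:
{"api": "step_arm", "payload": {"rows": [[[-1,0,0,-4,0,0,0],[-1,0,0,-4,0,0,0],[-1,0,0,-2.5,0,0,0],[-1,0,0,-1,0,0,0],[-1,0,0,-0.6,0,0,0],[-1,0,0,0,0,0,0],[-1,0,0,0,0,0,0]]]}}

```text
clock: 6.82
tool_pos: [0.4967, 0.1862, 0.0865]
orientation: [-90.1, -0.1, 82.7]
force: [0.1, -0.5, -0.2]
opening: 0.0578
```

Call:
{"api": "step_arm", "payload": {"rows": [[[-1,0,0,-0.2,0,0,0],[-1,0,0,-0.2,0,0,0],[-1,0,0,0,0,0,0],[-1,0,0,0,0,0,0]]]}}

```text
clock: 7.32
tool_pos: [0.4966, 0.1863, 0.0826]
orientation: [-90.1, -0.0, 82.7]
force: [-3.1, -0.1, 8.3]
opening: 0.0573
```

Contact, so I release, retreat, and go above the pineapple.

Call:
{"api": "step_arm", "payload": {"rows": [[[1,0,0,0,0,0,0],[1,0,0,0,0,0,0],[1,0,0,0,0,0,0],[1,0,0,0,0,0,0],[1,0,0,3,0,0,0],[1,0,0,5,0,0,0],[1,0,0,5,0,0,0],[1,0.8,-6,0,0,0,0],[1,0.8,-6,0,0,0,0],[1,0.8,-6,0,0,0,0],[1,0.8,-6,0,0,0,0],[1,0.8,-6,0,0,0,0]]]}}

```text
clock: 8.82
tool_pos: [0.5362, -0.1161, 0.2117]
orientation: [-90.0, -0.0, 82.7]
force: [2.1, 0.8, 0.2]
opening: 0.0881
```

Call:
{"api": "step_arm", "payload": {"rows": [[[1,0.8,-6,0,0,0,0],[1,0.8,-6,0,0,0,0],[1,0.8,-6,0,0,0,0],[1,0.8,-5,0,0,0,0],[1,0.8,-4,0,0,0,0],[1,0,0,0,0,0,0],[1,0,0,0,0,0,0]]]}}

```text
clock: 9.7
tool_pos: [0.5759, -0.3841, 0.2109]
orientation: [-89.9, -0.0, 82.7]
force: [0.3, -0.1, -0.6]
opening: 0.0877
```

```bash
python3 - <<'E'
from h import *
print(ctrl.get_obs()['tool_pos'],ctrl.get_obs()['orientation'])
im,p=snap('wrist','w2.png'); 
for k,lo,hi in(('yel',(15,90,50),(40,255,255)),('grn',(45,80,40),(75,255,255))):
    for s,c in blobs(im,lo,hi,400)[0]: print(k,s,c,onz(p,*c,.07).round(3))
a,_=snap('scene','s2.png'); b,_=snap('side','d2.png')
a=cv2.resize(a[140:310,190:430],(0,0),fx=2,fy=2); b=cv2.resize(b[80:390,180:480],(0,0),fx=1,fy=1)
c=np.zeros((340+310,640,3),np.uint8); c[:340,:480]=a; c[340:,:300]=b; c[340:,310:]=cv2.resize(im,(330,206))[:206] if 0 else 0
c[340:546,310:640]=cv2.resize(im,(330,206)); cv2.imwrite('pics/m2.png',c[:600])
E
```

```text
[ 0.57587257 -0.38405747  0.210933  ] [-8.99412997e+01 -2.12907254e-02  8.26623823e+01]
yel [192, 46, 94, 22, 1853] [239.9, 56.6] [ 0.629 -0.506  0.07 ]
yel [287, 125, 58, 59, 1046] [315.9, 148.9] [ 0.575 -0.421  0.07 ]
yel [492, 259, 22, 57, 535] [505.4, 292.0] [ 0.4   -0.249  0.07 ]
yel [127, 260, 21, 56, 411] [133.5, 291.5] [ 0.782 -0.299  0.07 ]
yel [289, 327, 351, 17, 4023] [481.3, 335.7] [ 0.425 -0.198  0.07 ]
grn [293, 136, 45, 45, 1576] [315.2, 158.0] [ 0.577 -0.413  0.07 ]
```

View pics/m2.png

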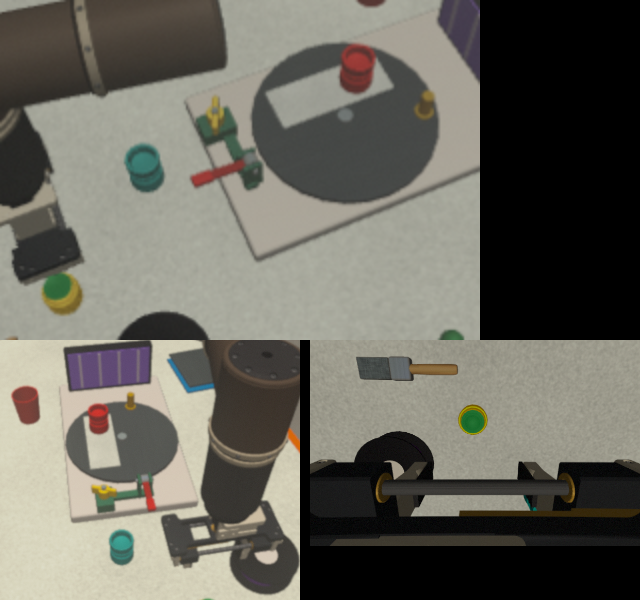

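The vase stands on the pad. The pineapple sits at (0.577,-0.413).

Call:
{"api": "step_arm", "payload": {"rows": [[[1,0.1,-2.9,0,0,0,0],[1,0,0,-4,0,0,0],[1,0,0,-5,0,0,0],[1,0,0,-5,0,0,0],[1,0,0,-4.3,0,0,0],[1,0,0,0,0,0,0],[-1,0,0,0,0,0,0],[-1,0,0,0,0,0,0],[-1,0,0,0,0,0,0],[-1,0,0,0,0,0,0],[-1,0,0,0,0,0,0],[-1,0,0,0,0,0,0]]]}}

```text
clock: 11.35
tool_pos: [0.5777, -0.4134, 0.03]
orientation: [-90.1, 0.0, 82.7]
force: [-1.6, 2.9, 6.8]
opening: 0.0576
```

Call:
{"api": "step_arm", "payload": {"rows": [[[-1,0,0,4,0,0,0],[-1,0,0,5,0,0,0],[-1,0,0,5,0,0,0],[-1,0,0,4,0,0,0],[-1,-1.1,5.6,0,0,0,0],[-1,-1.1,5.6,0,0,0,0],[-1,-1.1,5.6,0,0,0,0],[-1,-1.1,5.6,0,0,0,0],[-1,-1,5.6,0,0,0,0],[-1,-1,5.6,0,0,0,0],[-1,-1,5.6,0,0,0,0],[-1,-1,5.6,0,0,0,0]]]}}

```text
clock: 12.85
tool_pos: [0.4926, 0.0365, 0.2089]
orientation: [-90.0, -0.0, 82.7]
force: [0.8, 1.0, -0.9]
opening: 0.0578
```

Call:
{"api": "step_arm", "payload": {"rows": [[[-1,-1,5.6,0,0,0,0],[-1,0,0,0,0,0,0],[-1,0,0,-4,0,0,0],[-1,0,0,-4,0,0,0],[-1,0,0,-3,0,0,0],[-1,0,0,-0.6,0,0,0],[-1,0,0,0,0,0,0],[-1,0,0,0,0,0,0]]]}}

```text
clock: 13.85
tool_pos: [0.4842, 0.0911, 0.0939]
orientation: [-90.1, -0.1, 82.7]
force: [0.1, 0.2, -0.1]
opening: 0.0573
```

Call:
{"api": "step_arm", "payload": {"rows": [[[-1,0,-0.1,-0.5,0,0,0],[-1,0,0,-0.3,0,0,0],[-1,0,0,-0.15,0,0,0],[-1,0,0,0,0,0,0],[-1,0,0,0,0,0,0]]]}}

```text
clock: 14.48
tool_pos: [0.4835, 0.0897, 0.0848]
orientation: [-90.1, 0.0, 82.8]
force: [-7.9, -1.0, 19.0]
opening: 0.0575
```

Call:
{"api": "step_arm", "payload": {"rows": [[[-1,0,0,0.1,0,0,0],[1,0,0,0,0,0,0],[1,0,0,0,0,0,0],[1,0,0,0,0,0,0],[1,0,0,0,0,0,0],[1,0,0,3,0,0,0],[1,0,0,5,0,0,0],[1,0,0,5,0,0,0],[1,1.5,-5.5,0,0,0,0],[1,1.5,-5.5,0,0,0,0],[1,1.5,-5.5,0,0,0,0],[1,1.5,-5.5,0,0,0,0]]]}}

```text
clock: 15.98
tool_pos: [0.5436, -0.1319, 0.2142]
orientation: [-90.0, -0.0, 82.7]
force: [1.2, 0.6, -0.4]
opening: 0.0875
```

Call:
{"api": "step_arm", "payload": {"rows": [[[1,0,0,0,0,0,0],[1,0,0,0,0,0,0]]]}}

```text
clock: 16.23
tool_pos: [0.5429, -0.1304, 0.2136]
orientation: [-90.0, -0.0, 82.6]
force: [0.9, -0.5, 1.0]
opening: 0.0875
```

```bash
python3 - <<'E'
from h import *
print(ctrl.get_obs()['tool_pos'],ctrl.get_obs()['orientation'])
im,p=snap('wrist','w3.png'); 
for s,c in blobs(im,(0,100,40),(8,255,255),200)[0]: 
    print(s,c,onz(p,*c,.085).round(4))
    print('bot/top',onz(p,c[0],s[1],.085).round(4),onz(p,c[0],s[1]+s[3],.085).round(4))
a,_=snap('scene','s3.png'); b,_=snap('side','d3.png')
c=np.zeros((600,640,3),np.uint8); c[:300,:480]=cv2.resize(a[140:290,190:430],(480,300)); c[300:600,:300]=b[80:380,180:480]; c[300:506,310:640]=cv2.resize(im,(330,206)); cv2.imwrite('pics/m3.png',c)
E
```

```text
[ 0.54291764 -0.13037148  0.21362172] [-8.99520116e+01 -1.47476632e-03  8.26282880e+01]
[309, 162, 23, 92, 1696] [319.5, 204.3] [ 0.5455 -0.1182  0.085 ]
bot/top [ 0.5404 -0.1572  0.085 ] [ 0.552  -0.0684  0.085 ]
```

View pics/m3.png

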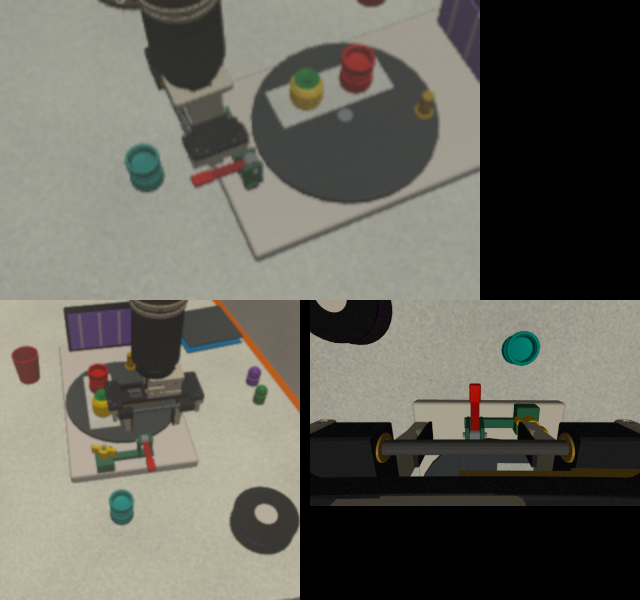

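Both prints stand on the pad. The lever is under the gripper, with its tip end at about (0.540,-0.157), so I put the hinge near (0.554,-0.058). I grip it.

Call:
{"api": "step_arm", "payload": {"rows": [[[0.2,0.1,-0.1,-4,0,0,0],[0.2,0,0,-4,0,0,0],[0.2,0,0,-4,0,0,0],[0.2,0,0,-3.2,0,0,0],[0.2,0,0,0,0,0,0],[-1,0,0,0,0,0,0],[-1,0,0,0,0,0,0],[-1,0,0,0,0,0,0],[-1,0,0,0,0,0,0],[-1,0,0,0,0,0,0],[-1,0,0,0,0,0,0]]]}}

```text
clock: 17.75
tool_pos: [0.5435, -0.1311, 0.062]
orientation: [-89.9, -0.0, 82.7]
force: [-4.0, 2.4, 3.2]
opening: 0.0154
```

Call:
{"api": "step_arm", "payload": {"rows": [[[-1,0,0.1,1.3,0,0,0],[-1,0,0.3,1.3,0,0,0],[-1,0.1,0.5,1.2,0,0,0],[-1,0.1,0.7,1.1,0,0,0],[-1,0.1,0.9,0.9,0,0,0],[-1,0.1,1.1,0.7,0,0,0]]]}}

```text
clock: 18.5
tool_pos: [0.5482, -0.0955, 0.1279]
orientation: [-90.0, 0.1, 82.7]
force: [-0.1, -3.7, -9.6]
opening: 0.0156
```

Call:
{"api": "step_arm", "payload": {"rows": [[[-1,0.2,1.2,0.5,0,0,0],[-1,0.2,1.3,0.3,0,0,0],[-1,0.2,1.3,0.1,0,0,0],[-1,0,0.4,0,0,0,0],[-1,0,0,0,0,0,0],[-1,0,0,0,0,0,0]]]}}

```text
clock: 19.25
tool_pos: [0.5539, -0.054, 0.138]
orientation: [-90.0, 0.1, 82.8]
force: [-5.8, -4.3, 4.8]
opening: 0.0157
```

Call:
{"api": "step_arm", "payload": {"rows": [[[0.2,0,0,0,0,0,0],[0.2,0,0,0,0,0,0],[0.2,0,0,0,0,0,0],[0.2,0,0,3,0,0,0],[0.2,0,0,4,0,0,0],[0.2,0,0,4,0,0,0],[1,1,5,0,0,0,0],[1,1,5,0,0,0,0],[1,1,5,0,0,0,0],[1,1,5,0,0,0,0],[1,0.6,5,0,0,0,0],[1,0.6,5,0,0,0,0]]]}}

```text
clock: 20.75
tool_pos: [0.6065, 0.2488, 0.2463]
orientation: [-90.0, -0.0, 82.7]
force: [1.8, -0.3, 0.1]
opening: 0.0877
```

Call:
{"api": "step_arm", "payload": {"rows": [[[1,0,0,0,0,0,0],[1,0,0,0,0,0,0]]]}}

```text
clock: 21.0
tool_pos: [0.6061, 0.2471, 0.2458]
orientation: [-90.0, 0.0, 82.7]
force: [0.3, -1.0, 0.1]
opening: 0.0875
```

```bash
python3 - <<'E'
from h import *
print(ctrl.get_obs()['tool_pos'],ctrl.get_obs()['orientation'])
im,p=snap('wrist','w4.png'); 
for s,c in blobs(im,(12,90,40),(34,255,255),60)[0]: 
    print(s,c,onz(p,*c,.09).round(4))
a,_=snap('scene','s4.png'); b,_=snap('side','d4.png')
c=np.zeros((600,640,3),np.uint8); c[:300,:480]=cv2.resize(a[140:290,190:430],(480,300)); c[300:600,:300]=b[80:380,180:480]; c[300:506,310:640]=cv2.resize(im,(330,206)); cv2.imwrite('pics/m4.png',c)
E
```

```text
[0.6061464  0.24706646 0.2457767 ] [-8.99849986e+01  2.51618820e-02  8.27372081e+01]
[402, 0, 75, 33, 1492] [432.1, 14.3] [0.4926 0.1109 0.09  ]
[302, 166, 30, 36, 833] [316.5, 182.6] [0.61   0.2448 0.09  ]
[127, 258, 33, 58, 961] [139.5, 286.8] [0.815  0.3353 0.09  ]
[481, 258, 34, 58, 967] [500.9, 286.7] [0.4272 0.3846 0.09  ]
[289, 326, 351, 19, 4497] [482.7, 335.8] [0.4462 0.4454 0.09  ]
```

View pics/m4.png

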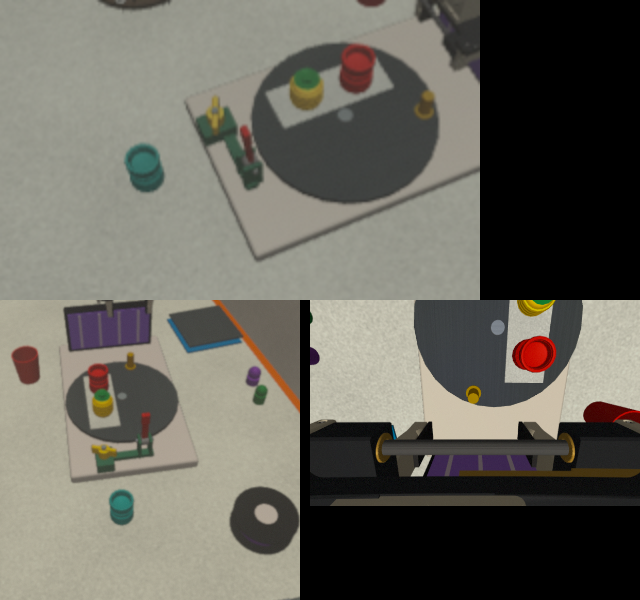

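The lever is upright and both prints stand. The post is at about (0.607,0.252). I descend and grip it.

Call:
{"api": "step_arm", "payload": {"rows": [[[1,0.1,0.5,-4,0,0,0],[1,0,0,-4,0,0,0],[1,0,0,-4,0,0,0],[0.3,0,0,-3,0,0,0],[0.3,0,0,-2.2,0,0,0],[0.3,0,0,0,0,0,0],[-1,0,0,0,0,0,0],[-1,0,0,0,0,0,0],[-1,0,0,0,0,0,0],[-1,0,0,0,0,0,0],[-1,0,0,0,0,0,0]]]}}

```text
clock: 22.52
tool_pos: [0.6087, 0.2527, 0.0748]
orientation: [-90.2, -0.1, 82.7]
force: [4.8, 1.9, -0.4]
opening: 0.0212
```

Call:
{"api": "step_arm", "payload": {"rows": [[[-1,0.5,-0.3,0,0,0,-2.5],[-1,0.55,-0.25,0,0,0,-2.5],[-1,1,-0.65,0,0,0,-5],[-1,0.95,-0.75,0,0,0,-5],[-1,0.85,-0.8,0,0,0,-5],[-1,0.8,-0.9,0,0,0,-5],[-1,0.7,-0.95,0,0,0,-5],[-1,0.6,-1,0,0,0,-5],[-1,0.55,-1.05,0,0,0,-5],[-1,0.45,-1.1,0,0,0,-5],[-1,0,0,0,0,0,0]]]}}

```text
clock: 23.9
tool_pos: [0.6784, 0.1736, 0.0749]
orientation: [-90.1, -0.1, 37.5]
force: [5.2, 0.5, 1.9]
opening: 0.0213
```

Call:
{"api": "step_arm", "payload": {"rows": [[[-1,0.35,-1.1,0,0,0,-5],[-1,0.25,-1.15,0,0,0,-5],[-1,0.15,-1.15,0,0,0,-5],[-1,0,-1.2,0,0,0,-5],[-1,-0.05,-1.2,0,0,0,-5],[-1,-0.15,-1.15,0,0,0,-5],[-1,-0.3,-1.15,0,0,0,-5],[-1,-0.4,-1.1,0,0,0,-5],[-1,-0.25,-0.55,0,0,0,-2.5],[-1,0,0,0,0,0,0],[-1,0,0,0,0,0,0]]]}}

```text
clock: 25.28
tool_pos: [0.6744, 0.0754, 0.0748]
orientation: [-90.1, -0.2, -4.8]
force: [7.4, -7.0, 0.0]
opening: 0.0213
```

Call:
{"api": "step_arm", "payload": {"rows": [[[-1,-0.2,-0.35,0,0,0,-2.5],[-1,0,0,0,0,0,0],[-1,0,0,0,0,0,0]]]}}

```text
clock: 25.65
tool_pos: [0.6724, 0.0714, 0.0748]
orientation: [-90.1, -0.2, -7.3]
force: [8.3, -9.7, 0.5]
opening: 0.0215
```

Call:
{"api": "step_arm", "payload": {"rows": [[[0.3,0,0,0,0,0,0],[0.3,0,0,0,0,0,0],[0.3,0,0,0,0,0,0],[0.3,0,0,3,0,0,0],[0.3,0,0,5,0,0,0],[0.3,0,0,5,0,0,0],[1,-5,-2.5,0,0,0,9.5],[1,-5,-2.5,0,0,0,9.5],[1,-5,-2.5,0,0,0,9.5],[1,-5,-2.5,0,0,0,9.5],[1,-2.5,-4,0,0,0,9.5],[1,0,0,0,0,0,9.5]]]}}

```text
clock: 27.15
tool_pos: [0.4435, -0.0681, 0.2046]
orientation: [-90.0, -0.0, 49.9]
force: [0.3, 1.1, 0.8]
opening: 0.0875
```

Call:
{"api": "step_arm", "payload": {"rows": [[[1,0,0,0,0,0,9.5],[1,0,0,0,0,0,9.5],[1,0,0,0,0,0,9.5],[1,0,0,0,0,0,0],[1,0,0,0,0,0,0]]]}}

```text
clock: 27.78
tool_pos: [0.4456, -0.0665, 0.2041]
orientation: [-90.0, -0.0, 78.0]
force: [0.5, 0.2, 0.0]
opening: 0.0875
```

```bash
python3 - <<'E'
from h import *
print(ctrl.get_obs()['tool_pos'],ctrl.get_obs()['orientation'])
im,p=snap('wrist','w5.png'); 
for s,c in blobs(im,(16,100,50),(34,255,255),60)[0]: 
    print(s,c,onz(p,*c,.084).round(4))
a,pa=snap('scene','s5.png'); b,_=snap('side','d5.png')
for n in('s5.png','d5.png'):
  i,q=load(n)
  for s,c in blobs(i,(16,100,60),(34,255,255),25)[0]: print(n,s,c,onz(q,*c,.075).round(3))
c=np.zeros((600,760,3),np.uint8); c[:300,:480]=cv2.resize(a[140:290,190:430],(480,300)); c[300:600,:300]=b[80:380,180:480]; c[300:590,300:760]=cv2.resize(im,(460,290)); cv2.imwrite('pics/m5.png',c)
E
```

```text
[ 0.44558329 -0.06654176  0.20405297] [-8.99916678e+01 -2.67914814e-03  7.79996372e+01]
[284, 177, 71, 38, 1484] [319.6, 195.6] [ 0.4469 -0.065   0.084 ]
[127, 259, 21, 57, 480] [134.2, 291.1] [ 0.6413 -0.0089  0.084 ]
[488, 259, 26, 57, 639] [504.1, 290.8] [0.2932 0.0648 0.084 ]
[289, 327, 351, 17, 4261] [477.7, 335.6] [0.322  0.1108 0.084 ]
s5.png [365, 178, 17, 17, 159] [371.9, 187.2] [0.542 0.173 0.075]
s5.png [293, 191, 9, 16, 81] [297.2, 198.2] [ 0.448 -0.064  0.075]
s5.png [364, 223, 10, 15, 104] [368.8, 230.7] [0.674 0.07  0.075]
s5.png [193, 309, 12, 28, 147] [198.7, 322.2] [ 0.667 -0.506  0.075]
s5.png [45, 354, 22, 21, 352] [55.2, 363.8] [ 0.572 -0.9    0.075]
d5.png [344, 167, 12, 20, 168] [349.7, 177.1] [0.67  0.072 0.075]
d5.png [271, 225, 26, 14, 246] [283.8, 231.2] [ 0.447 -0.06   0.075]
d5.png [413, 388, 44, 12, 310] [436.5, 394.9] [ 0.621 -0.531  0.075]
```

View pics/m5.png

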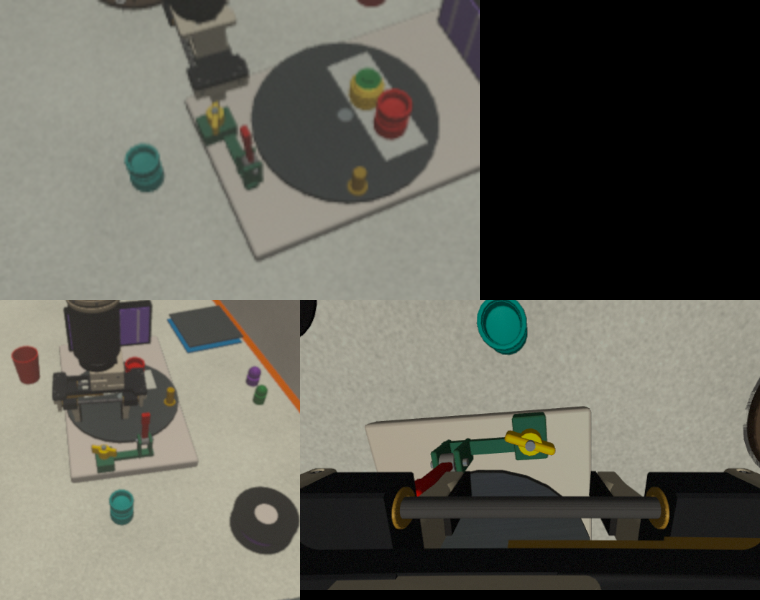

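The plate is turned with the pad facing the lamp, and both prints stand. The nut is at wrist picture pixel (320,196). Now the blade angle and the pad angle.

```bash
python3 - <<'E'
from h import *
im,p=load('w5.png'); b,m=blobs(im,(16,100,50),(34,255,255),60); m[:, :280]=0; m[:,360:]=0; m[220:]=0; m[:170]=0
w=np.array([onz(p,*t,.092)[:2] for t in np.argwhere(m>0)[:,::-1]]); c=w.mean(0); U=np.linalg.svd(w-c)[2][0]
print('nut',c,np.degrees(np.arctan2(U[1],U[0])),cv2.minAreaRect(w.astype(np.float32)))
print('lever-ish hinge'); 
im,p=load('s5.png'); g=(cv2.cvtColor(im,cv2.COLOR_BGR2GRAY)>105).astype(np.uint8); l=cv2.connectedComponents(g)[1]
# seed: pad lower part
best=None
for s in [(392,207),(388,210),(396,203),(361,172)]:
    q=(l==l[s[1],s[0]]); print(s,l[s[1],s[0]],q.sum())
    if l[s[1],s[0]] and q.sum()<4000:
        w=np.array([onz(p,*t,.055)[:2] for t in np.argwhere(q)[:,::-1]],np.float32); print(cv2.minAreaRect(w))
E
```

```text
nut [ 0.44632845 -0.06706584] -30.38893607432288 ((0.4454406201839447, -0.0657530128955841), (0.0324493944644928, 0.06125400587916374), 41.09270095825195)
lever-ish hinge
(392, 207) 36 342
((0.6010292768478394, 0.18491339683532715), (0.08014362305402756, 0.12004811316728592), 84.00037384033203)
(388, 210) 36 342
((0.6010292768478394, 0.18491339683532715), (0.08014362305402756, 0.12004811316728592), 84.00037384033203)
(396, 203) 36 342
((0.6010292768478394, 0.18491339683532715), (0.08014362305402756, 0.12004811316728592), 84.00037384033203)
(361, 172) 35 346
((0.49728095531463623, 0.19578461349010468), (0.08000674843788147, 0.09196671098470688), 83.98606872558594)
```

```bash
python3 - <<'E'
from h import *
from scipy.optimize import least_squares
im,p=load('s5.png'); g=(cv2.cvtColor(im,cv2.COLOR_BGR2GRAY)>105).astype(np.uint8); l=cv2.connectedComponents(g)[1]
q=(l==35)|(l==36); w=np.array([onz(p,*t,.055)[:2] for t in np.argwhere(q)[:,::-1]],np.float32); print('scene all',cv2.minAreaRect(w))
for f in('w4.png','w5.png'):
    im,p=load(f); h=cv2.cvtColor(im,cv2.COLOR_BGR2HSV); print(f)
# post angle about the axis, all views at z .075 with the same mask
ax=np.array([.550,.1305])
for f in('scene0.png','side0.png','s3.png','d3.png','s5.png','d5.png'):
    i,q=load(f)
    for s,c in blobs(i,(12,90,50),(34,255,255),20)[0]:
        P=onz(q,*c,.075)[:2]-ax
        if .11<np.hypot(*P)<.155 : print(f,c,P.round(3),np.degrees(np.arctan2(P[1],P[0])).round(2))
E
```

```text
scene all ((0.5561435222625732, 0.18960590660572052), (0.08013372123241425, 0.21032655239105225), 84.01715850830078)
w4.png
w5.png
scene0.png [402.2, 192.6] [0.063 0.117] 61.77
side0.png [309.9, 141.7] [0.059 0.118] 63.49
s3.png [402.2, 192.7] [0.063 0.117] 61.6
d3.png [309.9, 142.3] [0.058 0.116] 63.29
s5.png [368.7, 230.6] [ 0.124 -0.06 ] -26.04
d5.png [349.7, 177.1] [ 0.12  -0.059] -26.2
d5.png [253.9, 175.9] [-0.132  0.024] 169.82
```

The pad measures about 88.4° turned, inside tolerance. Gripping the nut across its blade would sweep the gripper body past the upright lever. Instead I push the wing on the robot's side with shut fingers, jaw parallel to the blade.

Call:
{"api": "step_arm", "payload": {"rows": [[[-1,-2.2,-0.1,0,0,0,-9.2],[-1,-2.2,-0.1,0,0,0,-9.2],[-1,0,0,0,0,0,0],[-1,0,0,0,0,0,0],[-1,0,0,0,0,0,0],[-1,0,0,0,0,0,0]]]}}

```text
clock: 28.68
tool_pos: [0.402, -0.0686, 0.2039]
orientation: [-90.0, 0.0, 59.8]
force: [-0.2, -0.5, 0.7]
opening: 0.0333
```

Call:
{"api": "step_arm", "payload": {"rows": [[[-1,0,0,-4,0,0,0],[-1,0,0,-4,0,0,0],[-1,0,0,-3,0,0,0],[-1,0,0,-2,0,0,0],[-1,0,0,0,0,0,0],[-1,0,0,0,0,0,0]]]}}

```text
clock: 29.42
tool_pos: [0.4024, -0.0686, 0.0747]
orientation: [-90.0, -0.0, 59.8]
force: [0.4, -0.6, -0.0]
opening: 0.0
```

Call:
{"api": "step_arm", "payload": {"rows": [[[-1,0.2,0.45,0,0,0,0],[-1,0.2,0.45,0,0,0,0],[-1,0.2,0.65,0,0,0,-10],[-1,0.3,0.65,0,0,0,-10],[-1,0.4,0.6,0,0,0,-10],[-1,0.5,0.5,0,0,0,-10],[-1,0,0,0,0,0,0]]]}}

```text
clock: 30.3
tool_pos: [0.4193, -0.0353, 0.0741]
orientation: [-90.0, 0.0, 19.9]
force: [-2.1, 1.3, 0.0]
opening: 0.0005
```

Contact force is as expected. I continue in small steps towards the stop.

Call:
{"api": "step_arm", "payload": {"rows": [[[-1,0.3,0.2,0,0,0,-5],[-1,0.3,0.2,0,0,0,-5],[-1,0.3,0.15,0,0,0,-5],[-1,0,0,0,0,0,0]]]}}

```text
clock: 30.8
tool_pos: [0.4261, -0.0305, 0.0736]
orientation: [-90.0, 0.3, 5.0]
force: [-9.8, 3.2, 6.1]
opening: 0.0005
```

Call:
{"api": "step_arm", "payload": {"rows": [[[-1,0.15,0,0,0,0,0],[-1,0.1,0,0,0,0,0],[-1,0,0,0,0,0,0]]]}}

```text
clock: 31.18
tool_pos: [0.4262, -0.031, 0.0731]
orientation: [-90.0, 0.5, 5.0]
force: [-18.5, 6.7, 10.5]
opening: 0.0004
```

Call:
{"api": "step_arm", "payload": {"rows": [[[-1,-0.8,0,0,0,0,0],[-1,-0.8,0,1,0,0,0],[-1,0,0,5,0,0,0],[-1,0,0,5,0,0,0],[-1,0,0,6,0,0,9.7],[0.2,2,-0.3,0,0,0,9.7],[0.2,2,-0.3,0,0,0,9.7],[0.2,2,-0.3,0,0,0,9.7],[0.2,2,-0.3,0,0,0,9.7],[0.2,2,-0.3,0,0,0,9.7],[0.2,2,-0.3,0,0,0,9.7],[0.2,2,-0.3,0,0,0,9.7]]]}}

```text
clock: 32.67
tool_pos: [0.556, -0.0513, 0.2453]
orientation: [-90.1, -0.0, 82.8]
force: [-0.7, 0.5, -0.2]
opening: 0.0527
```

Call:
{"api": "step_arm", "payload": {"rows": [[[0.2,0,0,0,0,0,0],[0.2,0,0,0,0,0,0]]]}}

```text
clock: 32.92
tool_pos: [0.5548, -0.0511, 0.2446]
orientation: [-90.0, -0.0, 82.3]
force: [0.1, 0.6, -1.0]
opening: 0.0524
```

```bash
python3 - <<'E'
from h import *
print(ctrl.get_obs()['tool_pos'],ctrl.get_obs()['orientation'])
im,p=snap('wrist','w6.png'); a,pa=snap('scene','s6.png'); b,_=snap('side','d6.png')
for s,c in blobs(im,(0,80,30),(10,255,255),100)[0]: print('red',s,c,onz(p,*c,.17).round(4))
b2,m=blobs(im,(16,100,50),(34,255,255),60)
for s,c in b2: print(s,c,onz(p,*c,.084).round(4))
g=(cv2.cvtColor(a,cv2.COLOR_BGR2GRAY)>105).astype(np.uint8); l=cv2.connectedComponents(g)[1]
q=(l==l[207,392])|(l==l[172,361]); print(q.sum()); w=np.array([onz(pa,*t,.055)[:2] for t in np.argwhere(q)[:,::-1]],np.float32); print('pad',cv2.minAreaRect(w))
c=np.zeros((600,760,3),np.uint8); c[:300,:480]=cv2.resize(a[140:290,190:430],(480,300)); c[300:600,:300]=b[80:380,180:480]; c[300:590,300:760]=cv2.resize(im,(460,290)); cv2.imwrite('pics/m6.png',c)
E
```

```text
[ 0.5548228  -0.05114981  0.24456633] [-9.00281039e+01 -1.00429417e-02  8.23096035e+01]
red [307, 173, 29, 31, 682] [321.0, 190.0] [ 0.5526 -0.0662  0.17  ]
[409, 124, 36, 66, 1304] [426.3, 155.3] [ 0.4486 -0.065   0.084 ]
[199, 258, 21, 58, 636] [206.8, 287.2] [0.6953 0.0489 0.084 ]
[421, 258, 22, 58, 654] [433.7, 287.3] [0.4471 0.0824 0.084 ]
[213, 326, 373, 18, 4702] [413.4, 335.3] [0.4729 0.142  0.084 ]
710
pad ((0.5565729141235352, 0.18916752934455872), (0.08087828010320663, 0.21126773953437805), 84.0279312133789)
```

View pics/m6.png

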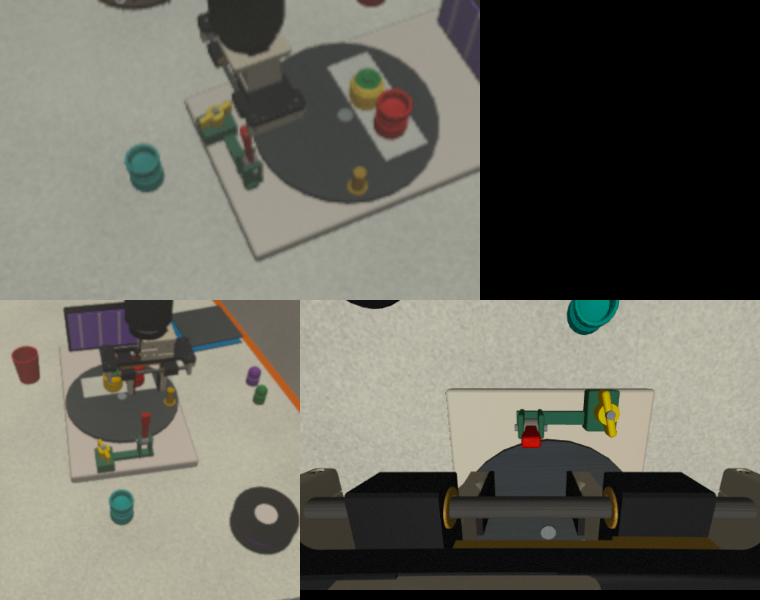

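The nut is against its stop, the pad is steady and the prints are standing. Next I grip the upright lever and reverse the arc.

Call:
{"api": "step_arm", "payload": {"rows": [[[0.2,-0.1,-0.3,-4,0,0,0],[0.2,0,0,-4,0,0,0],[0.2,0,0,-2.6,0,0,0],[0.2,0,0,0,0,0,0],[-1,0,0,0,0,0,0],[-1,0,0,0,0,0,0],[-1,0,0,0,0,0,0],[-1,0,0,0,0,0,0],[-1,0,0,0,0,0,0]]]}}

```text
clock: 34.2
tool_pos: [0.5539, -0.0541, 0.1385]
orientation: [-90.0, 0.0, 82.4]
force: [-4.1, 1.4, 4.8]
opening: 0.0157
```

Call:
{"api": "step_arm", "payload": {"rows": [[[-1,0,-0.4,0,0,0,0],[-1,-0.2,-1.3,-0.1,0,0,0],[-1,-0.2,-1.3,-0.3,0,0,0],[-1,-0.2,-1.2,-0.5,0,0,0],[-1,-0.1,-1.1,-0.7,0,0,0],[-1,-0.1,-0.9,-0.9,0,0,0],[-1,-0.1,-0.7,-1.1,0,0,0],[-1,-0.1,-0.5,-1.2,0,0,0],[-1,0,0,0,0,0,0]]]}}

```text
clock: 35.33
tool_pos: [0.5435, -0.1292, 0.0896]
orientation: [-89.9, 0.1, 82.4]
force: [-1.8, -5.4, 1.4]
opening: 0.0155
```

Call:
{"api": "step_arm", "payload": {"rows": [[[-1,0,-0.2,-1.3,0,0,0],[-1,0,-0.1,-1.2,0,0,0],[-1,0,0,-0.4,0,0,0],[-1,0,0,0,0,0,0],[-1,0,0,0,0,0,0]]]}}

```text
clock: 35.95
tool_pos: [0.5431, -0.1325, 0.0608]
orientation: [-89.9, 0.1, 82.4]
force: [-2.3, -8.8, 0.2]
opening: 0.0156
```

Call:
{"api": "step_arm", "payload": {"rows": [[[-1,0,0,-0.2,0,0,0],[-1,0,0,-0.2,0,0,0],[-1,0,0,0,0,0,0]]]}}

```text
clock: 36.33
tool_pos: [0.5434, -0.1325, 0.0591]
orientation: [-90.0, 0.1, 82.4]
force: [-9.6, -5.5, 20.8]
opening: 0.0156
```

The lever is down against its stop (20 N). I release, rise, move away and check.

Call:
{"api": "step_arm", "payload": {"rows": [[[-1,0,0,0.3,0,0,0],[0.2,0,0,0,0,0,0],[0.2,0,0,0,0,0,0],[0.2,0,0,0,0,0,0],[0.2,0,0,3,0,0,0],[0.2,0,0,5,0,0,0],[0.2,0,0,5,0,0,0],[0.2,0,-4,3,0,0,0],[0.2,0,-5,0,0,0,0],[0.2,0,-5,0,0,0,0],[0.2,0,-5,0,0,0,0],[0.2,0,-5,0,0,0,0]]]}}

```text
clock: 37.83
tool_pos: [0.5444, -0.3725, 0.2199]
orientation: [-90.0, -0.0, 82.4]
force: [1.2, -1.1, 0.7]
opening: 0.0526
```

```bash
python3 - <<'E'
from h import *
a,pa=snap('scene','s7.png'); b,pb=snap('side','d7.png')
g=(cv2.cvtColor(a,cv2.COLOR_BGR2GRAY)>105).astype(np.uint8); l=cv2.connectedComponents(g)[1]
q=(l==l[207,392])|(l==l[172,361]); w=np.array([onz(pa,*t,.055)[:2] for t in np.argwhere(q)[:,::-1]],np.float32); print('pad',q.sum(),cv2.minAreaRect(w))
m=blobs(b,(16,100,50),(34,255,255))[1]; z=np.zeros_like(m); z[215:245,262:305]=1
w=np.array([onz(pb,*t,.088)[:2] for t in np.argwhere(m*z>0)[:,::-1]]); U=np.linalg.svd(w-w.mean(0))[2][0]; print('nut angle side',np.degrees(np.arctan2(U[1],U[0])))
for im,p in((a,pa),(b,pb)):
    for s,c in blobs(im,(0,120,60),(6,255,255),60)[0]: print('red',s,c)
c=np.zeros((600,760,3),np.uint8); c[:300,:480]=cv2.resize(a[140:290,190:430],(480,300)); c[300:600,:600]=cv2.resize(b[110:260,180:480],(600,300)); cv2.imwrite('pics/m7.png',c)
E
```

```text
pad 736 ((0.5582974553108215, 0.18884824216365814), (0.08141179382801056, 0.21110130846500397), 82.38735961914062)
nut angle side -88.25159016375682
red [377, 185, 19, 25, 328] [386.0, 196.3]
red [286, 220, 26, 14, 121] [297.8, 226.6]
red [54, 316, 21, 19, 308] [64.0, 325.2]
red [192, 127, 26, 36, 671] [205.8, 143.0]
red [305, 138, 21, 29, 478] [315.0, 151.5]
red [323, 222, 13, 30, 207] [328.7, 237.4]
```

View pics/m7.png

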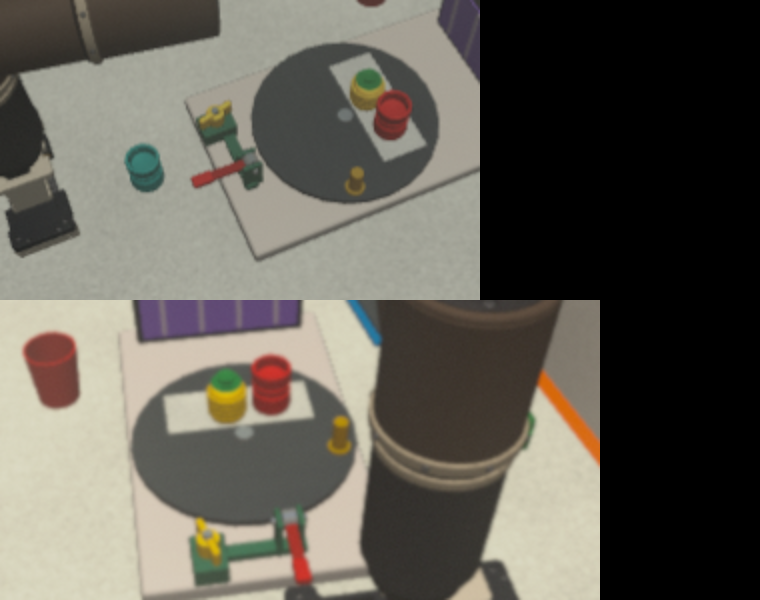

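```bash
python3 - <<'E'
from h import *
pc=np.array([.5583,.1888]); th=np.radians(82.3); ey=np.array([np.cos(th),np.sin(th)]); ex=np.array([ey[1],-ey[0]])
for t in('3','5','7'):
  for f in('s','d'):
    im,p=load(f+t+'.png')
    for k,ms in(('vase',[((0,120,60),(6,255,255))]),('pine',[((16,100,50),(34,255,255)),((45,80,40),(75,255,255))])):
        m=sum(blobs(im,*r)[1].astype(int) for r in ms)>0
        pts=[(t_,onz(p,*t_[::-1],.091)[:2]) for t_ in np.argwhere(m)]
        ctr=np.array([.5583,.1888]) if t!='3' else np.array([.490,.138])
        sel=np.array([a for a,P in pts if np.linalg.norm(P-ctr)<.105 and P[1]>.03],float)
        if len(sel)>50:
            c=sel.mean(0)[::-1]; P=onz(p,*c,.091)[:2]-ctr; print(t,f,k,len(sel),(P+ctr).round(3),'ex,ey',(P@ex).round(3),(P@ey).round(3))
E
```

```text
3 s vase 303 [0.495 0.188] ex,ey -0.001 0.05
3 s pine 270 [0.488 0.089] ex,ey 0.005 -0.049
3 d vase 395 [0.496 0.195] ex,ey -0.002 0.057
3 d pine 391 [0.481 0.086] ex,ey -0.002 -0.052
5 s vase 332 [0.603 0.186] ex,ey 0.044 0.003
5 s pine 252 [0.541 0.174] ex,ey -0.015 -0.016
5 d vase 199 [0.612 0.22 ] ex,ey 0.049 0.038
7 s vase 328 [0.604 0.185] ex,ey 0.046 0.002
7 s pine 250 [0.542 0.174] ex,ey -0.014 -0.016
7 d vase 478 [0.605 0.185] ex,ey 0.047 0.002
7 d pine 427 [0.537 0.176] ex,ey -0.02 -0.016
```

```bash
python3 -c "
from plant import ctrl
print(ctrl.close_job())"
```

```text
the job is handed in; nothing more can be done
None
```

I handed the job in at about 38 s of the 208 s; no verdict is given, so the results below are my own checks.

Only two prints were present, the red vase and the pineapple. I stood both on the white pad, flipped the lever open, and turned the plate a quarter turn by its post. I then pushed the wing nut clockwise to its stop with shut fingers and closed the lever.

**Last checks:**
- **Turntable:** the pad reads at 90° within about half a degree. It had rested at about 88.4° until the lever was shut; both readings are inside the tolerance.
- **Prints:** both are upright on the pad. Along the long and short sides of the pad, the vase centre is about (46, 2) mm from the pad centre and the pineapple about (-17, -16) mm.
- **Pineapple moved:** it sits about 35 mm from where I placed it. It shifted some time between opening the lever and the end of the turn, probably a knock. It is still within limits, so I left it.
- **Nut:** it turned about 58° and met a firm stop, not moving further under about 18 N.
- **Lever:** it is down level, and met its stop at about 20 N.
- **Bystanders:** the gripper never went close to the cup or the spool. The cup was in its original place in the last picture. I did not check the spool in it.

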